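# Set a label dispenser three clicks up from home and start it

### The job

Set the label dispenser for the next batch: with a fingertip or the outside of the closed fingers, never pinching it, gently push its length lever all the way home (towards the label roll), then push it back the other way through exactly three clicks, stopping in the third notch and never running past it. Only when the lever sits there, press the run key fully down and let it go. Leave the jar, bottles, cartons and tape roll where they stand.

Things in the scene. Friction and masses are not known exactly. Their poses are not given: they have to be found in the camera images.
- dispenser: Fixed grey label dispenser: console 170 (x) x 270 (y) mm, flat aluminium top 75 mm above the table. Origin: centre of its underside, z up. White label roll, 110 mm across, at its -y end (y -135 to -225 mm, top 135 mm above the table). Lever slot runs along y at x +10 mm; six dark marks beside it show the notches. Run key at x -45, y +95 mm; jar near x +50, y +97 mm.
- lever_knob (a point): Centre of the length lever's black knob, an upright block 30 mm in the dispenser's x, 10 mm in its y, from 6 to 32 mm above the aluminium top (this point is 19 mm above it, 94 mm above the table). Same axes as the dispenser. It slides only along the dispenser's y.
- length_lever (a joint): Lever position v, m: 0 = home stop (nearest the label roll), grows along dispenser +y to 0.070 at the far stop; knob centre at dispenser y = -0.035 + v. Sprung notches at 0, 0.014 (first click), 0.028, 0.042 (third), 0.056, 0.070. About 4.5 to 6 N carries it over the hump half-way between notches; it then snaps into the next and stays. Starts between about 0.012 and 0.030.
- run_key_top (a point): Centre of the top face of the run key, a round grey push button 28 mm across in a dark housing on the console's top, facing up. It moves with the button.
- run_key (a joint): How far the run key is down, in m: 0 = up, 0.006 = fully down (takes about 5 N); it springs back when let go.
- cream_jar_mid (a point): Centre, half-way up, of a bystander: small loose amber jar with black lid, 45 mm wide, 38 mm tall, standing on the console's top beside the run key. Leave it where it stands.
- bottle_a_mid (a point): Centre, half-way up, of a bystander: loose black pump bottle, 44 mm wide, 140 mm tall, on the table on the robot's side of the console. Leave it where it stands.
- bottle_b_mid (a point): Centre, half-way up, of a bystander: loose amber pump bottle, 44 mm wide, 140 mm tall, on the table behind the console. Leave it where it stands.
- carton_a_mid (a point): Centre, half-way up, of a bystander: loose cream carton, 55 x 55 x 150 mm, upright on the table near the run-key end of the console. Leave it where it stands.
- carton_b_mid (a point): Centre, half-way up, of a bystander: loose cream carton, 55 x 55 x 150 mm, upright on the table. Leave it where it stands.
- tape_roll_mid (a point): Centre, half-way up, of a bystander: loose cardboard ring, 90 mm wide, 25 mm tall, lying on the table. Leave it where it stands.

How it is judged:
By the outcome, as a careful person would: the job done as asked, in the order asked, and still so for the second after the job is handed in, with the robot touching nothing.
It also fails if it takes over 54 s, if anything falls off the work surface, if the arm or the gripper's body presses on something with over 40 N, if the wrist force passes 120 N, or if a joint passes its speed limit or range.

### The arm

A 6-joint arm with a two-finger parallel gripper is mounted at the origin on the work surface. World frame = base frame: x ahead of the robot, y to its left, z up, the work surface at z = 0. Lengths are in m, angles in rad, forces in N, time in s.
With the tool pointing down it reaches from about 0.4 to 0.825 m from the base axis. Payload 7 kg.
Tool frame: the origin (TCP) lies at the centre of the arm's flange, where the gripper is bolted on; the fingertips stand 178 mm ahead of it and the grasp point (between the pads) lies arm.tcp_to_grasp ahead of it (arm.tcp_to_grasp is the distance from the TCP to the grasp point, in m); z points along the fingers, y is the direction in which the jaws open and shut (so a half turn about z gives the same grasp; the last joint's range is limited). The gripper opens to 88 mm and grips with 3 to 60 N. Pads are 19 mm wide; open, the fingers measure 130 mm over their backs; the gripper's body (78 mm by 193 mm) begins 47 mm behind the grasp point.
Start: joints at [1.56, 0.359, 0.012, 0, -1.224, -0.288], TCP at [0.199, 0.645, 0.405] pointing down, gripper open.
Joint ranges: [-3.07, 3.07], [-1.43, 2.12], [-1.02, 1.25], [-3.03, 1.67], [-3.05, -0], [-3.03, 3.03]. Speed limits (rad/s): [2.39, 2.39, 3.01, 3.14, 3.14, 3.14].

### API

Orientations are given as [roll, pitch, yaw] about the fixed x, y, z axes, in that order (R = Rz(yaw) Ry(pitch) Rx(roll)).
In Python, from station import arm gives the robot as it stands.
- The arm moves only by the tool move_arm, never from a script. Its argument "deltas" is a list of rows, each a list of 6 numbers: the shift along the world's x, y, z in mm, then the turn, a rotation vector about the world's x, y, z in degrees. In form: [[tx, ty, tz, ax, ay, az], ...]. A call has exactly 5 rows; each row shifts and turns the commanded pose from where the row before left it; what a row does not reach is not made up. A row lasts 1/12 s, in which the tool goes at most 41.7 mm and 7.16 degrees, less where a joint would pass 70% of its speed; a pose out of reach is approached as far as the arm can. A call with a gripper value outside its range is refused whole. "claw" is the closure in counts, from 0 (fully open) to 255 (shut), set as the call begins (left out, the last holds). The fingers move at their own pace and stop on an object; "squeeze" is the grip in N (left out, the last holds). Time passes only in rows, so rows that do not move let the fingers close, or fill a call up. It gives the time, the measured TCP pose, the force and the opening at its end, in the units of the state.
- arm.get_state(): the state, without advancing time (a new reading comes with each control period).
- arm.grab_frame(name): name is "scene" or "top"; returns the picture (420x560x3 uint8, red, green, blue); there is no depth.
- arm.calibration(name): a dict with "intrinsics" (3x3 intrinsics, pixels), "T" (4x4, takes a point from camera to world coordinates). Camera axes: x right, y up, looking along -z (the intrinsics and any distortion apply to the point x, -y, -z); pixel columns grow to the right and rows downward; lengths in m; the calibration is good to about 2 mm. A picture is of the moment at which its call begins. calibration takes no time and is no camera call.
- arm.job_done(): hands the job in, once; it reports no verdict.
Trained networks look in the newest picture that a camera, given by its name, has taken for a name from the list of things; names that differ only in an ending like _2 or _b are one class to them, and where a whole thing is asked for, a point or a joint stands for the part that bears it (a point fixed in the world has none). Each returns a list of dicts, best first, with "score" (0 to 1); they miss things now and then, are a little off and sometimes report something else, mostly with a low value. They report only what shows in the picture. A call takes as long as a camera call.
- arm.spot_in(thing, camera): "xy" ([column, row] in pixels, amid what is visible of it).
- arm.masks_of(thing, camera): "pixels" (420x560 bool, what is visible of it) and "xy" ([column, row] in pixels, amid what is visible of it).
- arm.spot_point(thing, camera): "xy" ([column, row] in pixels: a listed point, or the origin of a listed thing).
The state is a dict: "t": time; "q": joint angles; "qd": joint speeds; "joint_efforts": joint torques, N m; "eef_pos": TCP position; "ee_rot": TCP orientation; "force": force on the tool from outside, world axes, zero at the start; "moment": the same for the moment, N m; "width": finger opening in m.
Only numpy, scipy, OpenCV 4.12 (cv2) and the standard library are available. Lean on these libraries where they do the work, as an engineer would, in place of code of your own. Each camera call takes 0.05 s, during which the arm holds its last target. There are 200 camera calls.

## Working session

There is one attempt and no reset: what is moved stays moved. The work goes in short steps, Python scripts to look and compute and a tool call to move; the robot and the scene stay as the last step left them, time stands still between calls to the robot, and variables do not carry over. Pictures are saved under pics/ and viewed, about 8 in all and at most 12, crops included, and the job is handed in when it is done.

Besides the shell and the picture viewer there is one more tool, called after "Request:" by a JSON object that holds its "method" and its "body", one argument or row to a line. move_arm: Moves the arm, as the interface text tells. Its arguments: {"type":"object","properties":{"deltas":{"type":"array","items":{"type":"array","items":{"type":"number"}}},"claw":{"type":"number"},"squeeze":{"type":"number"}},"required":["deltas"]}

```bash
mkdir -p pics
cat > h.py <<'E'
import numpy as np, cv2
from station import arm
def ray(cam,xy,z):
    c=arm.calibration(cam);K=np.array(c["intrinsics"]);T=np.array(c["T"])
    u=np.linalg.inv(K)@[xy[0],xy[1],1]; d=T[:3,:3]@[u[0],-u[1],-u[2]]; o=T[:3,3]
    return o+d*(z-o[2])/d[2]
def proj(cam,p):
    c=arm.calibration(cam);K=np.array(c["intrinsics"]);T=np.linalg.inv(np.array(c["T"]))
    q=T[:3,:3]@p+T[:3,3]; v=K@[q[0],-q[1],-q[2]]; return v[:2]/v[2]
E
python3 - <<'E'
from h import *
print(arm.get_state(),arm.tcp_to_grasp)
H=dict(dispenser=0,lever_knob=.094,run_key_top=.085,cream_jar_mid=.094,bottle_a_mid=.07,carton_a_mid=.075,tape_roll_mid=.0125)
for c in ("scene","top"):
    f=arm.grab_frame(c); cv2.imwrite(f"pics/{c}0.png",f[:,:,::-1])
    k=arm.calibration(c); print(c,np.round(k["T"],3).tolist(),k.keys(),np.round(k["intrinsics"],0).tolist())
    for n,z in H.items():
        for r in arm.spot_point(n,c)[:3]: print(n,round(r["score"],2),np.round(r["xy"],1),ray(c,r["xy"],z).round(4))
E
```

```text
{'t': 0.0, 'q': array([ 1.56008280e+00,  3.59381856e-01,  1.10624413e-02, -3.51812819e-04,
       -1.22410417e+00, -2.88095813e-01]), 'qd': array([-0.00045965,  0.00011335,  0.00040084,  0.00011281,  0.00085693,
        0.00061545]), 'joint_efforts': array([ 7.88056550e-04, -5.82728219e+01,  2.93041205e+01,  6.99707374e+00,
        6.96711868e-03, -1.66646969e-04]), 'eef_pos': array([0.19865425, 0.64490022, 0.40372696]), 'ee_rot': array([ 3.13993849e+00, -1.45295864e-04, -2.98929028e-01]), 'force': array([ 0.05248731, -0.01754082, -0.51496966]), 'moment': array([ 0.01144437,  0.01045602, -0.02588605]), 'width': 0.0872345452219673} 0.1593
scene [[-0.301, -0.752, 0.586, 1.243], [0.954, -0.238, 0.185, 0.156], [0.0, 0.615, 0.789, 0.984], [0.0, 0.0, 0.0, 1.0]] dict_keys(['intrinsics', 'T']) [[450.0, 0.0, 281.0], [0.0, 450.0, 207.0], [0.0, 0.0, 1.0]]
dispenser 0.84 [333.  245.9] [0.5927 0.0936 0.    ]
lever_knob 0.43 [333.2 226.7] [0.6008 0.0872 0.094 ]
run_key_top 0.53 [385.2 229.6] [0.5646 0.2093 0.085 ]
cream_jar_mid 0.55 [362.9 260.8] [0.6738 0.1744 0.094 ]
bottle_a_mid 0.89 [357.7 189
[... 261 characters left out ...]
]] dict_keys(['intrinsics', 'T']) [[388.0, 0.0, 284.0], [0.0, 388.0, 218.0], [0.0, 0.0, 1.0]]
dispenser 0.63 [440.3 289.5] [ 0.4221 -0.4246  0.    ]
dispenser 0.6 [226.1 223. ] [0.6022 0.0982 0.    ]
lever_knob 0.41 [221.6 216.3] [0.6031 0.092  0.094 ]
run_key_top 0.68 [443.8 288.1] [ 0.427  -0.4018  0.085 ]
run_key_top 0.57 [186.4 192.9] [0.6634 0.1771 0.085 ]
run_key_top 0.53 [174.9 227.6] [0.5815 0.2028 0.085 ]
cream_jar_mid 0.61 [190.  195.1] [0.6556 0.166  0.094 ]
bottle_a_mid 0.91 [208.6 282.3] [0.454  0.1266 0.07  ]
carton_a_mid 0.83 [131.8 196.2] [0.6622 0.3114 0.075 ]
carton_a_mid 0.58 [452.2 219.6] [ 0.5816 -0.4394  0.075 ]
tape_roll_mid 0.94 [442.6 289.4] [ 0.4225 -0.4256  0.0125]
```

Run:
```python
import cv2
for c,(a,b,x,y) in {"top":(120,320,110,330),"scene":(130,330,240,460)}.items():
    im=cv2.imread(f"pics/{c}0.png")[a:b,x:y]; cv2.imwrite(f"pics/{c}0c.png",cv2.resize(im,None,fx=3 if c=="top" else 3,fy=3,interpolation=cv2.INTER_CUBIC)[:600])
```

```text
(no output)
```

View pics/top0c.png

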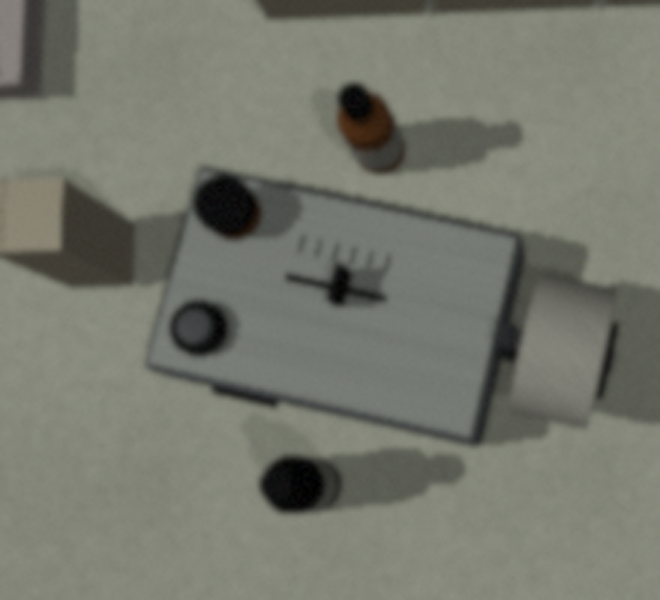

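View pics/scene0c.png

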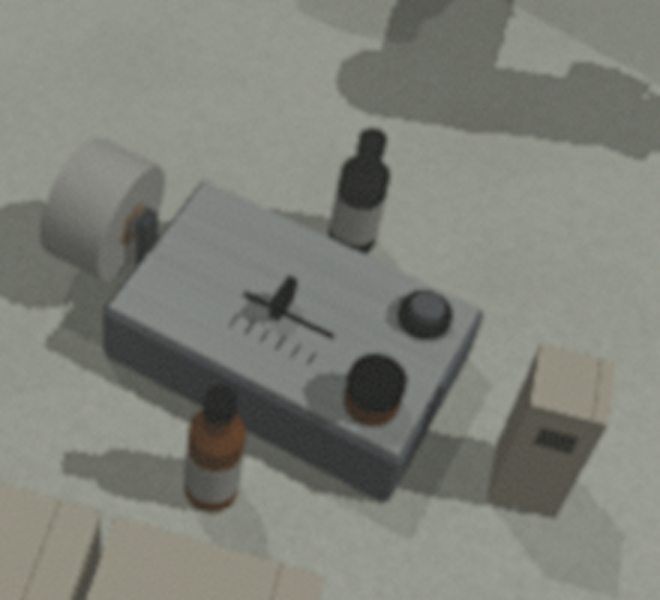

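```bash
cat >> h.py <<'E'
def W(p,x,y,z):
    c,s=np.cos(p[2]),np.sin(p[2]); return np.array([p[0]+c*x-s*y,p[1]+s*x+c*y,z])
E
python3 - <<'E'
from h import *
from scipy.optimize import least_squares
t=lambda x,y:(x/3+110,y/3+120)
s=lambda x,y:(x/3+240,y/3+130)
# (cam, pixel, disp x,y,z)
O=[("top",t(203,168),.085,.135,.075),("top",t(520,235),.085,-.135,.075),("top",t(478,440),-.085,-.135,.075),("top",t(150,365),-.085,.135,.075),
("scene",s(205,182),-.085,-.135,.075),("scene",s(482,315),-.085,.135,.075),("scene",s(108,310),.085,-.135,.075),("scene",s(393,460),.085,.135,.075)]
def res(p,o): return np.concatenate([proj(c,W(p,*d))-q for c,q,*d in o])
for o in (O[:4],O[4:],O):
    r=least_squares(res,[.6,.1,-.2],args=(o,),loss="soft_l1"); p=r.x; print(p.round(4),res(p,o).round(1))
for nm,d in dict(knobtop=(.01,-.035,.107)).items():
  for v in (0,.014,.028,.042): print(v,[ (proj(c,W(p,d[0],d[1]+v,d[2]))-a)*3 for c,a in (("top",(110,120)),("scene",(240,130)))])
print("slot ends",[(proj("top",W(p,.01,y,.075))-(110,120))*3 for y in (-.045,.045)])
print("key",W(p,-.045,.095,.085),[(proj(c,W(p,-.045,.095,z))-a)*3 for z in (.085,.09,.095) for c,a in (("top",(110,120)),("scene",(240,130)))])
for n,z in dict(bottle_b_mid=.07,carton_b_mid=.075).items():
  for c in("top","scene"):
    for r in arm.spot_point(n,c)[:4]: print(n,c,round(r["score"],2),ray(c,r["xy"],z).round(3))
E
```

```text
[ 0.598   0.0939 -0.2528] [-0.6 -2.3  3.  -0.8  0.5  1.6 -2.3  0.6]
[ 0.6051  0.0998 -0.2733] [-0.6 -2.1  1.8 -0.2 -4.1 -0.4  0.6  3.7]
[ 0.5998  0.0961 -0.2533] [-1.5 -3.   2.1 -1.5 -0.5  0.9 -3.2 -0.1 -2.5 -3.5  0.4 -3.4 -4.9 -1.4
  0.6  0.7]
0 [array([374.15577155, 287.73274662]), array([247.7833998 , 272.20928916])]
0.014 [array([356.28924726, 283.73136284]), array([263.12981157, 279.69784822])]
0.028 [array([338.46007975, 279.73834547]), array([278.60620393, 287.24983365])]
0.042 [array([320.66815198, 275.75366832]), array([294.21423526, 294.8660547 ])]
slot ends [array([392.80129374, 297.49706938]), array([282.31807227, 272.71713886])]
key [0.58000447 0.19930541 0.085     ] [array([199.12048837, 324.54875459]), array([420.04536906, 310.69024472]), array([197.15879423, 323.63998976]), array([421.12899789, 307.15642481]), array([195.17543293, 322.72118752]), array([422.2205272 , 303.59684065])]
bottle_b_mid top 0.92 [0.744 0.072 0.07 ]
bottle_b_mid scene 0.85 [0.751 0.069 0.07 ]
carton_b_mid top 0.82 [ 0.583 -0.444  0.075]
carton_b_mid top 0.22 [0.606 0.092 0.075]
carton_b_mid scene 0.74 [ 0.592 -0.442  0.075]
```

Run:
```python
from h import *
p=[.598,.0939,-.2528]
im=cv2.imread("pics/top0.png")[168:268,155:288]; im=cv2.resize(im,None,fx=6,fy=6,interpolation=cv2.INTER_CUBIC)
f=lambda *d: tuple(int(v) for v in ((proj("top",W(p,*d))-(155,168)+.5)*6))
for a,b in (((.085,.135),(.085,-.135)),((.085,-.135),(-.085,-.135)),((-.085,-.135),(-.085,.135)),((-.085,.135),(.085,.135))):
    cv2.line(im,f(*a,.075),f(*b,.075),(0,0,255),1)
for v in np.arange(6)*.014: cv2.circle(im,f(.01,-.035+v,.107),2,(0,255,0),-1); cv2.circle(im,f(.03,-.035+v,.075),2,(255,0,0),-1)
cv2.circle(im,f(-.045,.095,.085),3,(0,255,255),-1)
cv2.imwrite("pics/ov1.png",im)
```

```text
(no output)
```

View pics/ov1.png

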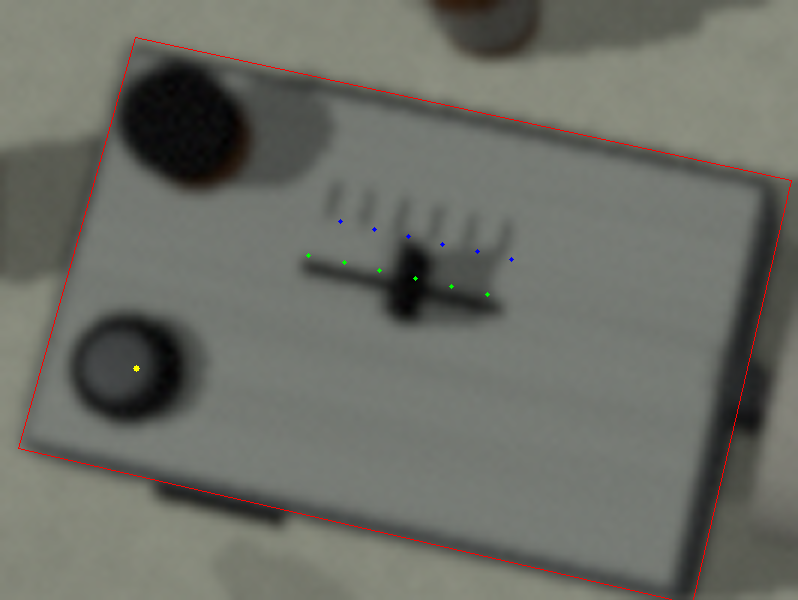

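Run:
```python
from h import *
p=[.5991,.0982,-.2528]
print((proj("top",W(p,.01,0,.075))-(155,168)+.5)*6)
im=cv2.imread("pics/scene0.png")[185:285,275:408]; im=cv2.resize(im,None,fx=6,fy=6,interpolation=cv2.INTER_CUBIC)
f=lambda *d: tuple(int(v) for v in ((proj("scene",W(p,*d))-(275,185)+.5)*6))
for a,b in (((.085,.135),(.085,-.135)),((.085,-.135),(-.085,-.135)),((-.085,-.135),(-.085,.135)),((-.085,.135),(.085,.135))):
    cv2.line(im,f(*a,.075),f(*b,.075),(0,0,255),1)
for v in np.arange(6)*.014: cv2.circle(im,f(.01,-.035+v,.107),2,(0,255,0),-1); cv2.circle(im,f(.03,-.035+v,.075),2,(255,0,0),-1)
cv2.circle(im,f(.01,0,.075),3,(255,0,255),-1)
cv2.circle(im,f(-.045,.095,.092),3,(0,255,255),-1)
cv2.imwrite("pics/ov2.png",im)
```

```text
[402.32176537 286.96106433]
```

View pics/ov2.png

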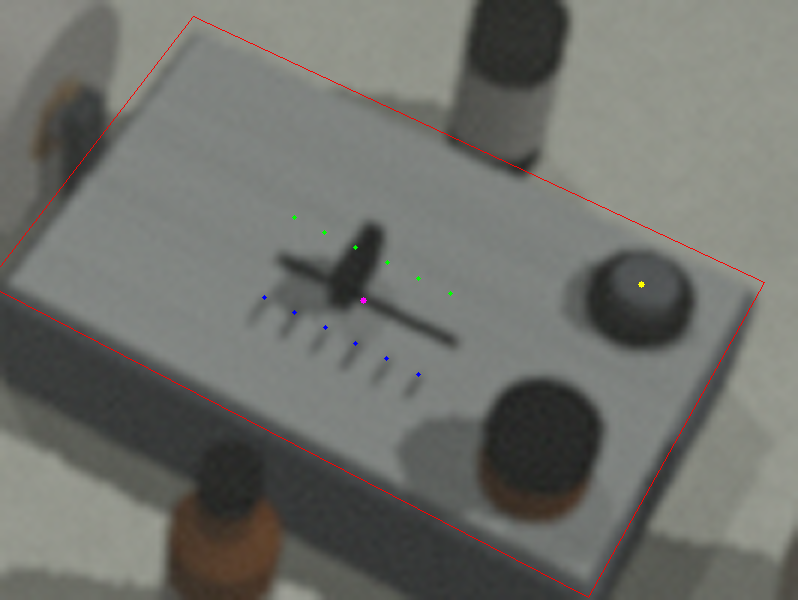

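Request:
{"method": "move_arm", "body": {
  "deltas": [
    [21, -26, 0, 0, 0, -4.4],
    [21, -26, 0, 0, 0, -4.4],
    [21, -26, 0, 0, 0, -4.4],
    [21, -26, 0, 0, 0, -4.4],
    [21, -26, 0, 0, 0, -4.4]
  ],
  "claw": 255,
  "squeeze": 20
}}

```text
t: 1.42
eef_pos: [0.3044, 0.5138, 0.4047]
ee_rot: [-3.141, 0.0, -0.686]
force: [0.2, -0.2, 0.8]
width: 0.0596
```

Request:
{"method": "move_arm", "body": {
  "deltas": [
    [21, -26, 0, 0, 0, -4.4],
    [21, -26, 0, 0, 0, -4.4],
    [21, -26, 0, 0, 0, -4.4],
    [21, -26, 0, 0, 0, -4.4],
    [21, -26, 0, 0, 0, -4.4]
  ]
}}

```text
t: 1.83
eef_pos: [0.4094, 0.3836, 0.405]
ee_rot: [-3.141, 0.0, -1.07]
force: [0.9, 1.8, 0.3]
width: 0.0266
```

Request:
{"method": "move_arm", "body": {
  "deltas": [
    [21, -26, 0, 0, 0, -4.4],
    [21, -26, 0, 0, 0, -4.4],
    [21, -26, 0, 0, 0, -4.4],
    [21, -26, 0, 0, 0, -4.4],
    [21, -26, 0, 0, 0, -4.4]
  ]
}}

```text
t: 2.25
eef_pos: [0.5145, 0.2536, 0.405]
ee_rot: [-3.141, 0.0, -1.454]
force: [-0.3, 0.1, -0.2]
width: 0.0005
```

Request:
{"method": "move_arm", "body": {
  "deltas": [
    [21, -26, 0, 0, 0, -4.4],
    [21, -26, 0, 0, 0, -4.4],
    [21, -26, 0, 0, 0, -4.4],
    [20, -26, 0, 0, 0, -4.4],
    [20, -26, 0, 0, 0, -4.4]
  ]
}}

```text
t: 2.67
eef_pos: [0.6176, 0.1236, 0.4048]
ee_rot: [-3.141, 0.0, -1.838]
force: [0.3, 0.1, -0.1]
width: 0.0004
```

Request:
{"method": "move_arm", "body": {
  "deltas": [
    [0, 0, -20, 0, 0, 0],
    [0, 0, -20, 0, 0, 0],
    [0, 0, -20, 0, 0, 0],
    [0, 0, -15, 0, 0, 0],
    [0, 0, 0, 0, 0, 0]
  ]
}}

```text
t: 3.08
eef_pos: [0.6158, 0.1245, 0.3261]
ee_rot: [3.137, -0.003, -1.836]
force: [-0.9, -0.0, -0.1]
width: 0.0004
```

```bash
cat >> h.py <<'E'
P=[.5991,.0982,-.2528]
def D(w,p=P):
    c,s=np.cos(p[2]),np.sin(p[2]); dx,dy=w[0]-p[0],w[1]-p[1]; return np.array([c*dx+s*dy,-s*dx+c*dy])*1000
E
python3 - <<'E'
from h import *
s=arm.get_state(); e=s["eef_pos"]; print(e.round(4),D(e).round(1),s["ee_rot"].round(4))
out=[]
for c,(x,y) in dict(scene=(275,185),top=(155,168)).items():
    im=arm.grab_frame(c)[y:y+100,x:x+110,::-1]; im=cv2.resize(im,None,fx=3.6,fy=3.6*1.6,interpolation=cv2.INTER_CUBIC)
    q=(proj(c,np.array([e[0],e[1],e[2]-.178]))-(x,y)+.5)*(3.6,5.76); cv2.circle(im,tuple(int(v) for v in q),3,(0,0,255),-1); out.append(im)
cv2.imwrite("pics/a3.png",np.hstack(out))
E
```

```text
[0.6158 0.1245 0.3261] [ 9.6 29.6] [ 3.1370e+00 -3.1000e-03 -1.8356e+00]
```

View pics/a3.png

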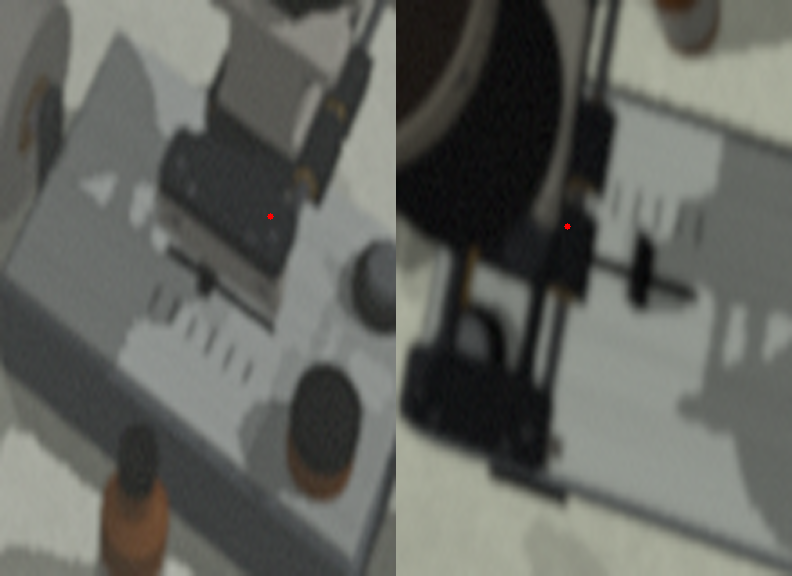

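Request:
{"method": "move_arm", "body": {
  "deltas": [
    [0, 0, -15, 0, 0, 0.7],
    [0, 0, -15, 0, 0, 0],
    [0, 0, -15, 0, 0, 0],
    [0, 0, -13, 0, 0, 0],
    [0, 0, 0, 0, 0, 0]
  ]
}}

```text
t: 3.6
eef_pos: [0.6164, 0.1251, 0.2707]
ee_rot: [3.14, -0.001, -1.823]
force: [-0.4, -0.4, 0.4]
width: 0.0007
```

Request:
{"method": "move_arm", "body": {
  "deltas": [
    [-0.75, -2.9, 0, 0, 0, 0],
    [-0.75, -2.9, 0, 0, 0, 0],
    [-0.75, -2.9, 0, 0, 0, 0],
    [-0.5, -1.9, 0, 0, 0, 0],
    [0, 0, 0, 0, 0, 0]
  ]
}}

```text
t: 4.02
eef_pos: [0.614, 0.114, 0.2726]
ee_rot: [-3.141, 0.001, -1.823]
force: [0.9, -0.1, -0.3]
width: 0.0003
```

```bash
python3 -c "
from h import *
s=arm.get_state();print(D(s['eef_pos']).round(2),s['eef_pos'][2],D(np.r_[P[:2],0]+s['force']/1000).round(2),s['ee_rot'])"
```

```text
[10.44 19.02] 0.27257780855479075 [0.92 0.15] [-3.14067076e+00  7.88115212e-04 -1.82283958e+00]
```

Request:
{"method": "move_arm", "body": {
  "deltas": [
    [-0.5, -1.9, -4, 0, 0, 0],
    [-0.5, -1.9, 0, 0, 0, 0],
    [-0.5, -1.9, 0, 0, 0, 0],
    [-0.5, -1.9, 0, 0, 0, 0],
    [0, 0, 0, 0, 0, 0]
  ]
}}

```text
t: 4.43
eef_pos: [0.6119, 0.1065, 0.2676]
ee_rot: [3.141, -0.0, -1.823]
force: [-0.2, 0.1, 0.2]
width: 0.0005
```

Request:
{"method": "move_arm", "body": {
  "deltas": [
    [-0.25, -0.97, 0, 0, 0, 0],
    [-0.25, -0.97, 0, 0, 0, 0],
    [-0.25, -0.97, 0, 0, 0, 0],
    [-0.25, -0.97, 0, 0, 0, 0],
    [0, 0, 0, 0, 0, 0]
  ]
}}

```text
t: 4.85
eef_pos: [0.611, 0.1031, 0.2677]
ee_rot: [-3.141, 0.001, -1.823]
force: [1.4, 2.2, -0.3]
width: 0.0003
```

Request:
{"method": "move_arm", "body": {
  "deltas": [
    [-0.25, -0.97, 0, 0, 0, 0],
    [-0.25, -0.97, 0, 0, 0, 0],
    [-0.25, -0.97, 0, 0, 0, 0],
    [-0.25, -0.97, 0, 0, 0, 0],
    [0, 0, 0, 0, 0, 0]
  ]
}}

```text
t: 5.27
eef_pos: [0.61, 0.0994, 0.2677]
ee_rot: [-3.141, 0.001, -1.822]
force: [0.7, 4.6, -0.3]
width: 0.0002
```

Request:
{"method": "move_arm", "body": {
  "deltas": [
    [-0.25, -0.97, 0, 0, 0, 0],
    [-0.25, -0.97, 0, 0, 0, 0],
    [-0.25, -0.97, 0, 0, 0, 0],
    [-0.25, -0.97, 0, 0, 0, 0],
    [0, 0, 0, 0, 0, 0]
  ]
}}

```text
t: 5.68
eef_pos: [0.6087, 0.0946, 0.2676]
ee_rot: [3.141, -0.001, -1.823]
force: [-1.1, -0.2, 0.0]
width: 0.0005
```

Request:
{"method": "move_arm", "body": {
  "deltas": [
    [-0.25, -0.97, 0, 0, 0, 0],
    [-0.25, -0.97, 0, 0, 0, 0],
    [-0.25, -0.97, 0, 0, 0, 0],
    [-0.25, -0.97, 0, 0, 0, 0],
    [0, 0, 0, 0, 0, 0]
  ]
}}

```text
t: 6.1
eef_pos: [0.6079, 0.0911, 0.2677]
ee_rot: [3.141, -0.0, -1.823]
force: [0.1, -0.2, 0.3]
width: 0.0004
```

```bash
python3 -c "
from h import *
s=arm.get_state();print(D(s['eef_pos']).round(2),s['eef_pos'][2],D(np.r_[P[:2],0]+s['force']/1000).round(2),s['ee_rot'])"
```

```text
[10.27 -4.65] 0.26766742348311556 [ 0.14 -0.15] [ 3.14149154e+00 -9.25437466e-05 -1.82261611e+00]
```

Request:
{"method": "move_arm", "body": {
  "deltas": [
    [-0.25, -0.97, 0, 0, 0, 0],
    [-0.25, -0.97, 0, 0, 0, 0],
    [-0.25, -0.97, 0, 0, 0, 0],
    [-0.25, -0.97, 0, 0, 0, 0],
    [0, 0, 0, 0, 0, 0]
  ]
}}

```text
t: 6.52
eef_pos: [0.607, 0.0879, 0.2677]
ee_rot: [-3.141, 0.001, -1.822]
force: [0.8, 5.7, 0.4]
width: 0.0006
```

Request:
{"method": "move_arm", "body": {
  "deltas": [
    [-0.25, -0.97, 0, 0, 0, 0],
    [-0.25, -0.97, 0, 0, 0, 0],
    [-0.25, -0.97, 0, 0, 0, 0],
    [-0.25, -0.97, 0, 0, 0, 0],
    [0, 0, 0, 0, 0, 0]
  ]
}}

```text
t: 6.93
eef_pos: [0.6057, 0.083, 0.2676]
ee_rot: [3.141, -0.001, -1.823]
force: [-0.8, 0.2, -0.5]
width: 0.0008
```

Request:
{"method": "move_arm", "body": {
  "deltas": [
    [-0.25, -0.97, 0, 0, 0, 0],
    [-0.25, -0.97, 0, 0, 0, 0],
    [-0.25, -0.97, 0, 0, 0, 0],
    [-0.25, -0.97, 0, 0, 0, 0],
    [0, 0, 0, 0, 0, 0]
  ]
}}

```text
t: 7.35
eef_pos: [0.6049, 0.0794, 0.2676]
ee_rot: [3.141, -0.0, -1.823]
force: [0.2, 0.4, -0.4]
width: 0.0004
```

```bash
python3 -c "
from h import *
s=arm.get_state();print(D(s['eef_pos']).round(2),s['eef_pos'][2],D(np.r_[P[:2],0]+s['force']/1000).round(2),s['ee_rot'])"
```

```text
[ 10.29 -16.77] 0.26763741434662525 [0.13 0.49] [ 3.14144120e+00 -2.01491454e-04 -1.82270938e+00]
```

Request:
{"method": "move_arm", "body": {
  "deltas": [
    [-0.15, -0.6, 0, 0, 0, 0],
    [-0.15, -0.6, 0, 0, 0, 0],
    [-0.15, -0.6, 0, 0, 0, 0],
    [-0.15, -0.6, 0, 0, 0, 0],
    [0, 0, 0, 0, 0, 0]
  ]
}}

```text
t: 7.77
eef_pos: [0.6044, 0.0773, 0.2677]
ee_rot: [-3.141, 0.0, -1.822]
force: [-0.0, 1.0, -1.2]
width: 0.0006
```

Request:
{"method": "move_arm", "body": {
  "deltas": [
    [-0.12, -0.5, 0, 0, 0, 0],
    [-0.12, -0.5, 0, 0, 0, 0],
    [0, 0, 0, 0, 0, 0],
    [0, 0, 0, 0, 0, 0],
    [0, 0, 0, 0, 0, 0]
  ]
}}

```text
t: 8.18
eef_pos: [0.6043, 0.077, 0.2677]
ee_rot: [-3.141, 0.001, -1.822]
force: [-0.9, 4.2, -0.3]
width: 0.0007
```

Request:
{"method": "move_arm", "body": {
  "deltas": [
    [-0.12, -0.5, 0, 0, 0, 0],
    [-0.12, -0.5, 0, 0, 0, 0],
    [0, 0, 0, 0, 0, 0],
    [0, 0, 0, 0, 0, 0],
    [0, 0, 0, 0, 0, 0]
  ]
}}

```text
t: 8.6
eef_pos: [0.6041, 0.0767, 0.2677]
ee_rot: [-3.141, 0.003, -1.822]
force: [-0.5, 9.5, -0.4]
width: 0.0003
```

```bash
python3 -c "
from h import *
s=arm.get_state();print(D(s['eef_pos']).round(2),s['eef_pos'][2],D(np.r_[P[:2],0]+s['force']/1000).round(2),s['ee_rot'])"
```

```text
[ 10.23 -19.54] 0.26773659053888715 [-2.85  9.06] [-3.14077493e+00  2.60572776e-03 -1.82213327e+00]
```

Request:
{"method": "move_arm", "body": {
  "deltas": [
    [0.8, 2.9, 0, 0, 0, 0],
    [1.2, 4.8, 0, 0, 0, 0],
    [1.2, 4.8, 0, 0, 0, 0],
    [0, 0, 15, 0, 0, 0],
    [0, 0, 20, 0, 0, 0]
  ]
}}

```text
t: 9.02
eef_pos: [0.6066, 0.0879, 0.3011]
ee_rot: [3.138, -0.003, -1.822]
force: [-0.6, 0.3, -0.5]
width: 0.0005
```

Request:
{"method": "move_arm", "body": {
  "deltas": [
    [0, 0, 15, 0, 0, 0],
    [-3, -11.6, 0, 0, 0, 0],
    [-4, -15.4, 0, 0, 0, 0],
    [-4, -15.4, 0, 0, 0, 0],
    [-3.8, -14.6, 0, 0, 0, 0]
  ]
}}

```text
t: 9.43
eef_pos: [0.5913, 0.029, 0.3168]
ee_rot: [3.14, -0.001, -1.823]
force: [0.3, 0.5, -0.5]
width: 0.0003
```

Request:
{"method": "move_arm", "body": {
  "deltas": [
    [0, 0, 0, 0, 0, 0],
    [0, 0, -15, 0, 0, 0],
    [0, 0, -20, 0, 0, 0],
    [0, 0, -15, 0, 0, 0],
    [0, 0, 0, 0, 0, 0]
  ]
}}

```text
t: 9.85
eef_pos: [0.5908, 0.0296, 0.2641]
ee_rot: [3.136, -0.003, -1.824]
force: [-0.1, -0.6, 0.3]
width: 0.0003
```

Run:
```python
from h import *
s=arm.get_state();e=s['eef_pos'];print(D(e).round(2),e[2],s['force'],s['ee_rot'])
out=[]
for c,(x,y) in dict(scene=(275,185),top=(155,168)).items():
    im=arm.grab_frame(c)[y:y+100,x:x+110,::-1]; im=cv2.resize(im,None,fx=3.6,fy=3.6*1.6,interpolation=cv2.INTER_CUBIC)
    out.append(im)
cv2.imwrite("pics/a4.png",np.hstack(out))
```

```text
[  9.09 -68.55] 0.2640574993345185 [-0.11586352 -0.55814503  0.31596348] [ 3.13624668e+00 -2.88466848e-03 -1.82419368e+00]
```

View pics/a4.png

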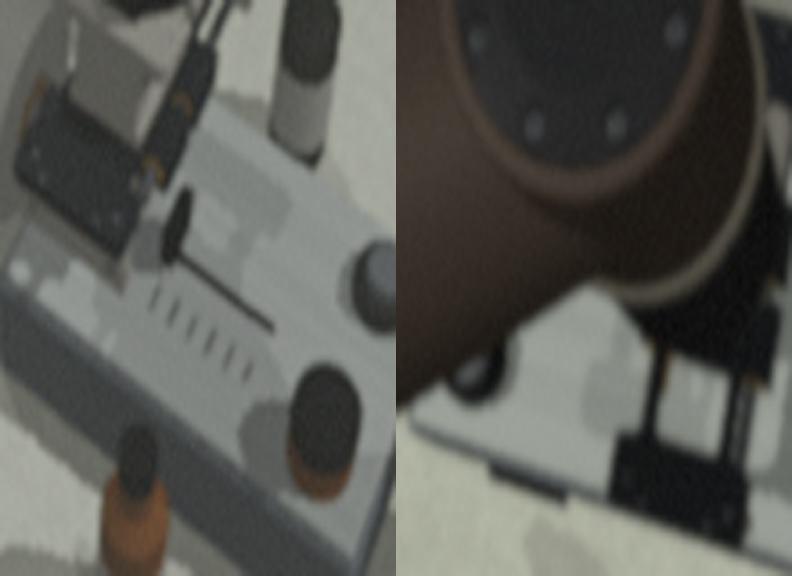

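Request:
{"method": "move_arm", "body": {
  "deltas": [
    [1, 3.9, 1, 0, 0, 0],
    [1, 3.9, 1, 0, 0, 0],
    [0.75, 2.9, 0, 0, 0, 0],
    [0.75, 2.9, 0, 0, 0, 0],
    [0, 0, 0, 0, 0, 0]
  ]
}}

```text
t: 10.37
eef_pos: [0.5961, 0.0452, 0.2702]
ee_rot: [-3.141, 0.001, -1.822]
force: [-0.3, 0.2, -0.5]
width: 0.0001
```

Request:
{"method": "move_arm", "body": {
  "deltas": [
    [0.25, 0.97, 0, 0, 0, 0],
    [0.25, 0.97, 0, 0, 0, 0],
    [0.25, 0.97, 0, 0, 0, 0],
    [0.25, 0.97, 0, 0, 0, 0],
    [0, 0, 0, 0, 0, 0]
  ]
}}

```text
t: 10.78
eef_pos: [0.5967, 0.048, 0.2697]
ee_rot: [3.141, -0.001, -1.823]
force: [-0.5, -3.3, 2.9]
width: 0.0007
```

Request:
{"method": "move_arm", "body": {
  "deltas": [
    [0.25, 0.97, 0, 0, 0, 0],
    [0.25, 0.97, 0, 0, 0, 0],
    [0.25, 0.97, 0, 0, 0, 0],
    [0, 0, 0, 0, 0, 0],
    [0, 0, 0, 0, 0, 0]
  ]
}}

```text
t: 11.2
eef_pos: [0.5974, 0.051, 0.2697]
ee_rot: [3.141, -0.0, -1.823]
force: [-1.2, -3.9, 3.7]
width: 0.0004
```

```bash
python3 -c "
from h import *
s=arm.get_state();print(D(s['eef_pos']).round(2),s['eef_pos'][2],D(np.r_[P[:2],0]+s['force']/1000).round(2),s['ee_rot'])"
```

```text
[ 10.2  -46.16] 0.2697194438650762 [-0.15 -4.08] [ 3.14136334e+00 -3.88551319e-04 -1.82261565e+00]
```

Request:
{"method": "move_arm", "body": {
  "deltas": [
    [0.25, 0.97, 0, 0, 0, 0],
    [0.25, 0.97, 0, 0, 0, 0],
    [0.25, 0.97, 0, 0, 0, 0],
    [0, 0, 0, 0, 0, 0],
    [0, 0, 0, 0, 0, 0]
  ]
}}

```text
t: 11.62
eef_pos: [0.5984, 0.0546, 0.2695]
ee_rot: [-3.141, 0.001, -1.822]
force: [-0.1, 0.2, -0.0]
width: 0.0005
```

Request:
{"method": "move_arm", "body": {
  "deltas": [
    [0.25, 0.97, 0, 0, 0, 0],
    [0.25, 0.97, 0, 0, 0, 0],
    [0.25, 0.97, 0, 0, 0, 0],
    [0, 0, 0, 0, 0, 0],
    [0, 0, 0, 0, 0, 0]
  ]
}}

```text
t: 12.03
eef_pos: [0.5991, 0.0571, 0.2697]
ee_rot: [-3.142, 0.0, -1.822]
force: [-0.5, 0.3, 0.0]
width: 0.0005
```

Request:
{"method": "move_arm", "body": {
  "deltas": [
    [0.25, 0.97, 0, 0, 0, 0],
    [0.25, 0.97, 0, 0, 0, 0],
    [0.25, 0.97, 0, 0, 0, 0],
    [0, 0, 0, 0, 0, 0],
    [0, 0, 0, 0, 0, 0]
  ]
}}

```text
t: 12.45
eef_pos: [0.5998, 0.06, 0.2697]
ee_rot: [-3.142, 0.0, -1.822]
force: [1.0, -0.2, 0.7]
width: 0.0003
```

Request:
{"method": "move_arm", "body": {
  "deltas": [
    [0.25, 0.97, 0, 0, 0, 0],
    [0.25, 0.97, 0, 0, 0, 0],
    [0.25, 0.97, 0, 0, 0, 0],
    [0, 0, 0, 0, 0, 0],
    [0, 0, 0, 0, 0, 0]
  ]
}}

```text
t: 12.87
eef_pos: [0.6005, 0.0625, 0.2697]
ee_rot: [3.141, -0.001, -1.823]
force: [-0.5, -4.8, 1.2]
width: 0.0006
```

```bash
python3 -c "
from h import *
s=arm.get_state();print(D(s['eef_pos']).round(2),s['eef_pos'][2],D(np.r_[P[:2],0]+s['force']/1000).round(2),s['ee_rot'])"
```

```text
[ 10.26 -34.21] 0.26969682477319723 [ 0.76 -4.75] [ 3.14140356e+00 -5.97660809e-04 -1.82251640e+00]
```

Request:
{"method": "move_arm", "body": {
  "deltas": [
    [0.25, 0.97, 0, 0, 0, 0],
    [0.25, 0.97, 0, 0, 0, 0],
    [0.25, 0.97, 0, 0, 0, 0],
    [0, 0, 0, 0, 0, 0],
    [0, 0, 0, 0, 0, 0]
  ]
}}

```text
t: 13.28
eef_pos: [0.6013, 0.066, 0.2697]
ee_rot: [-3.141, 0.001, -1.822]
force: [0.2, -1.8, 0.2]
width: 0.0002
```

Request:
{"method": "move_arm", "body": {
  "deltas": [
    [0.25, 0.97, 0, 0, 0, 0],
    [0.25, 0.97, 0, 0, 0, 0],
    [0.25, 0.97, 0, 0, 0, 0],
    [0, 0, 0, 0, 0, 0],
    [0, 0, 0, 0, 0, 0]
  ]
}}

```text
t: 13.7
eef_pos: [0.6021, 0.069, 0.2696]
ee_rot: [-3.142, 0.0, -1.822]
force: [0.9, -0.3, 0.3]
width: 0.0006
```

Request:
{"method": "move_arm", "body": {
  "deltas": [
    [0.25, 0.97, 0, 0, 0, 0],
    [0.25, 0.97, 0, 0, 0, 0],
    [0.25, 0.97, 0, 0, 0, 0],
    [0, 0, 0, 0, 0, 0],
    [0, 0, 0, 0, 0, 0]
  ]
}}

```text
t: 14.12
eef_pos: [0.6028, 0.0716, 0.2696]
ee_rot: [3.142, -0.0, -1.822]
force: [-0.7, -0.4, 0.4]
width: 0.0004
```

Request:
{"method": "move_arm", "body": {
  "deltas": [
    [0.25, 0.97, 0, 0, 0, 0],
    [0.25, 0.97, 0, 0, 0, 0],
    [0.25, 0.97, 0, 0, 0, 0],
    [0, 0, 0, 0, 0, 0],
    [0, 0, 0, 0, 0, 0]
  ]
}}

```text
t: 14.53
eef_pos: [0.6035, 0.0744, 0.2697]
ee_rot: [3.141, -0.0, -1.822]
force: [-0.4, -2.6, -0.3]
width: 0.0003
```

```bash
python3 -c "
from h import *
s=arm.get_state();print(D(s['eef_pos']).round(2),s['eef_pos'][2],D(np.r_[P[:2],0]+s['force']/1000).round(2),s['ee_rot'])"
```

```text
[ 10.24 -21.98] 0.2696710824661079 [ 0.23 -2.58] [ 3.14148998e+00 -2.90544855e-04 -1.82244409e+00]
```

Request:
{"method": "move_arm", "body": {
  "deltas": [
    [0.25, 0.97, 0, 0, 0, 0],
    [0.25, 0.97, 0, 0, 0, 0],
    [0.25, 0.97, 0, 0, 0, 0],
    [0, 0, 0, 0, 0, 0],
    [0, 0, 0, 0, 0, 0]
  ]
}}

```text
t: 14.95
eef_pos: [0.6042, 0.077, 0.2697]
ee_rot: [3.141, -0.001, -1.823]
force: [0.2, -5.4, 0.4]
width: 0.0003
```

Request:
{"method": "move_arm", "body": {
  "deltas": [
    [0.25, 0.97, 0, 0, 0, 0],
    [0.25, 0.97, 0, 0, 0, 0],
    [0, 0, 0, 0, 0, 0],
    [0, 0, 0, 0, 0, 0],
    [0, 0, 0, 0, 0, 0]
  ]
}}

```text
t: 15.37
eef_pos: [0.6048, 0.0796, 0.2697]
ee_rot: [-3.141, 0.001, -1.822]
force: [-0.3, -1.7, 0.2]
width: 0.0006
```

```bash
python3 -c "
from h import *
s=arm.get_state();print(D(s['eef_pos']).round(2),s['eef_pos'][2],D(np.r_[P[:2],0]+s['force']/1000).round(2),s['ee_rot'])"
```

```text
[ 10.17 -16.58] 0.2696565788781148 [ 0.1  -1.69] [-3.14145918e+00  5.27930172e-04 -1.82237341e+00]
```

Request:
{"method": "move_arm", "body": {
  "deltas": [
    [0.25, 0.97, 0, 0, 0, 0],
    [0.13, 0.5, 0, 0, 0, 0],
    [0, 0, 0, 0, 0, 0],
    [0, 0, 0, 0, 0, 0],
    [0, 0, 0, 0, 0, 0]
  ]
}}

```text
t: 15.78
eef_pos: [0.6052, 0.081, 0.2696]
ee_rot: [-3.142, 0.0, -1.822]
force: [0.0, -0.3, 0.3]
width: 0.0006
```

```bash
python3 -c "
from h import *
s=arm.get_state();print(D(s['eef_pos']).round(2),s['eef_pos'][2],D(np.r_[P[:2],0]+s['force']/1000).round(2),s['ee_rot'])"
```

```text
[ 10.2  -15.16] 0.26962577038696006 [ 0.07 -0.26] [-3.14155737e+00  1.84834172e-04 -1.82230386e+00]
```

Request:
{"method": "move_arm", "body": {
  "deltas": [
    [0.25, 0.97, 0, 0, 0, 0],
    [0.25, 0.97, 0, 0, 0, 0],
    [0.25, 0.97, 0, 0, 0, 0],
    [0, 0, 0, 0, 0, 0],
    [0, 0, 0, 0, 0, 0]
  ]
}}

```text
t: 16.2
eef_pos: [0.6059, 0.0838, 0.2697]
ee_rot: [-3.142, 0.0, -1.822]
force: [0.3, 0.6, -0.3]
width: 0.0005
```

Request:
{"method": "move_arm", "body": {
  "deltas": [
    [-1.2, -4.8, 0, 0, 0, 0],
    [-1.2, -4.8, 0, 0, 0, 0],
    [-1.2, -4.8, 0, 0, 0, 0],
    [0, 0, 0, 0, 0, 0],
    [0, 0, 0, 0, 0, 0]
  ]
}}

```text
t: 16.62
eef_pos: [0.6022, 0.0687, 0.2697]
ee_rot: [-3.142, 0.0, -1.823]
force: [0.2, -0.3, 0.1]
width: 0.0008
```

Run:
```python
from h import *
s=arm.get_state();e=s['eef_pos'];print(D(e).round(2),e[2],s['force'],s['ee_rot'])
c,x,y="scene",305,200
im=arm.grab_frame(c)[y:y+75,x:x+100,::-1]; im=cv2.resize(im,None,fx=8,fy=8,interpolation=cv2.INTER_CUBIC)
f=lambda *d: tuple(int(v) for v in ((proj(c,W(P,*d))-(x,y)+.5)*8))
for v in np.arange(6)*.014: cv2.circle(im,f(.01,-.035+v,.107),3,(0,255,0),-1)
for r in arm.spot_point("lever_knob",c)[:2]: print(r["score"],D(ray(c,r["xy"],.094)))
cv2.imwrite("pics/a5.png",im)
```

```text
[ 10.36 -27.75] 0.2697402755554401 [ 0.21956989 -0.26826337  0.05112157] [-3.14157781e+00  2.53401085e-05 -1.82322859e+00]
0.68 [ 141.07604225 -498.35882879]
0.51 [-0.24097157  7.20853041]
```

View pics/a5.png

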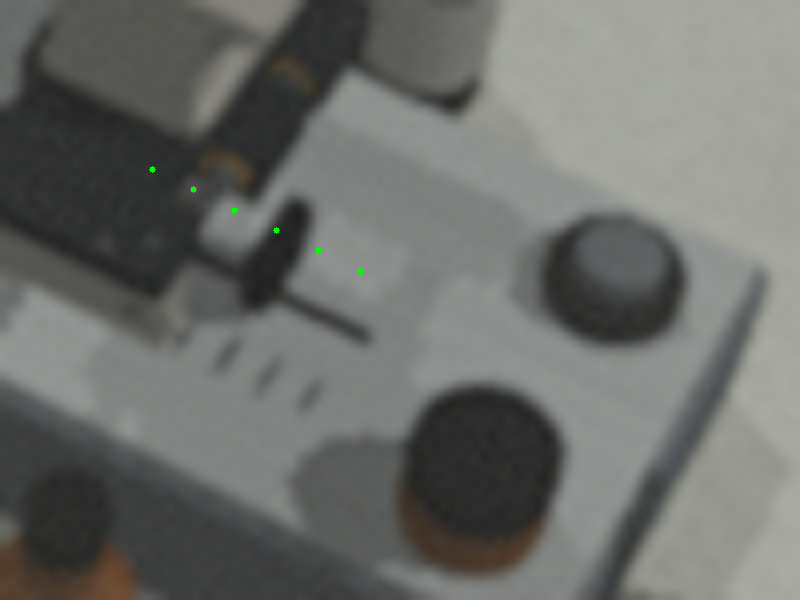

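Request:
{"method": "move_arm", "body": {
  "deltas": [
    [0, 0, 12, 0, 0, 0],
    [0, 0, 15, 0, 0, 0],
    [0, 0, 13, 0, 0, 0],
    [-3, 17, 0, 0, 0, 0],
    [-4, 23, 0, 0, 0, 0]
  ]
}}

```text
t: 17.13
eef_pos: [0.5956, 0.1088, 0.3108]
ee_rot: [-3.14, 0.001, -1.824]
force: [-0.2, -0.1, -0.5]
width: 0.0009
```

Request:
{"method": "move_arm", "body": {
  "deltas": [
    [-5, 29, 0, 0, 0, 0],
    [-5, 29, 0, 0, 0, 0],
    [-4, 23, 0, 0, 0, 0],
    [-2, 12.3, 0, 0, 0, 0],
    [0, 0, 0, 0, 0, 0]
  ]
}}

```text
t: 17.55
eef_pos: [0.579, 0.205, 0.3097]
ee_rot: [-3.141, 0.0, -1.82]
force: [-0.3, -0.1, -0.0]
width: -0.0
```

Request:
{"method": "move_arm", "body": {
  "deltas": [
    [0, 0, -10, 0, 0, 0],
    [0, 0, -10, 0, 0, 0],
    [0, 0, -5, 0, 0, 0],
    [0, 0, 0, 0, 0, 0],
    [0, 0, 0, 0, 0, 0]
  ]
}}

```text
t: 17.97
eef_pos: [0.5794, 0.2017, 0.2838]
ee_rot: [3.141, -0.001, -1.823]
force: [0.1, 0.3, -0.3]
width: 0.0004
```

Run:
```python
from h import *
s=arm.get_state();e=s['eef_pos'];print(D(e).round(2),e[2],s['force'],s['ee_rot'])
c,x,y="scene",320,175
im=arm.grab_frame(c)[y:y+80,x:x+110,::-1]; im=cv2.resize(im,None,fx=7,fy=7,interpolation=cv2.INTER_CUBIC)
cv2.imwrite("pics/a6.png",im)
```

```text
[-44.98  95.28] 0.28380470358438603 [ 0.07534731  0.29403215 -0.31902745] [ 3.14059192e+00 -1.39889502e-03 -1.82347326e+00]
```

View pics/a6.png

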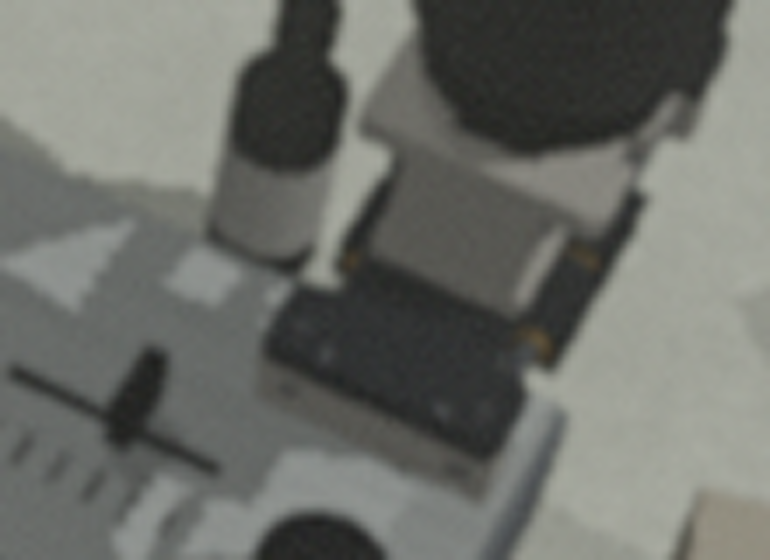

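Request:
{"method": "move_arm", "body": {
  "deltas": [
    [0, 0, -2, 0, 0, 0],
    [0, 0, -2, 0, 0, 0],
    [0, 0, -1, 0, 0, 0],
    [0, 0, -1, 0, 0, 0],
    [0, 0, 0, 0, 0, 0]
  ]
}}

```text
t: 18.43
eef_pos: [0.5792, 0.2026, 0.2785]
ee_rot: [3.141, -0.0, -1.822]
force: [-0.2, -0.6, 0.0]
width: 0.0003
```

Request:
{"method": "move_arm", "body": {
  "deltas": [
    [0, 0, -1, 0, 0, 0],
    [0, 0, -1, 0, 0, 0],
    [0, 0, -1, 0, 0, 0],
    [0, 0, 0, 0, 0, 0],
    [0, 0, 0, 0, 0, 0]
  ]
}}

```text
t: 18.85
eef_pos: [0.5793, 0.2026, 0.2756]
ee_rot: [-3.142, -0.0, -1.822]
force: [0.0, 0.2, -0.2]
width: 0.0004
```

Request:
{"method": "move_arm", "body": {
  "deltas": [
    [0, 0, -1, 0, 0, 0],
    [0, 0, -1, 0, 0, 0],
    [0, 0, 0, 0, 0, 0],
    [0, 0, 0, 0, 0, 0],
    [0, 0, 0, 0, 0, 0]
  ]
}}

```text
t: 19.27
eef_pos: [0.5794, 0.2027, 0.2738]
ee_rot: [-3.141, 0.0, -1.822]
force: [-1.3, 0.3, 2.0]
width: 0.0006
```

Request:
{"method": "move_arm", "body": {
  "deltas": [
    [0, 0, -1, 0, 0, 0],
    [0, 0, -1, 0, 0, 0],
    [0, 0, 0, 0, 0, 0],
    [0, 0, 0, 0, 0, 0],
    [0, 0, 0, 0, 0, 0]
  ]
}}

```text
t: 19.68
eef_pos: [0.5793, 0.2026, 0.2718]
ee_rot: [-3.141, 0.0, -1.822]
force: [-1.3, 0.9, 3.3]
width: 0.0003
```

Request:
{"method": "move_arm", "body": {
  "deltas": [
    [0, 0, -1, 0, 0, 0],
    [0, 0, -1, 0, 0, 0],
    [0, 0, 0, 0, 0, 0],
    [0, 0, 0, 0, 0, 0],
    [0, 0, 0, 0, 0, 0]
  ]
}}

```text
t: 20.1
eef_pos: [0.5794, 0.2026, 0.2698]
ee_rot: [-3.141, 0.0, -1.822]
force: [-1.2, -0.1, 4.3]
width: 0.0005
```

Request:
{"method": "move_arm", "body": {
  "deltas": [
    [0, 0, -0.5, 0, 0, 0],
    [0, 0, -0.5, 0, 0, 0],
    [0, 0, 0, 0, 0, 0],
    [0, 0, 0, 0, 0, 0],
    [0, 0, 0, 0, 0, 0]
  ]
}}

```text
t: 20.52
eef_pos: [0.5793, 0.2026, 0.2694]
ee_rot: [-3.141, 0.0, -1.822]
force: [-3.3, -0.3, 9.3]
width: 0.0007
```

Request:
{"method": "move_arm", "body": {
  "deltas": [
    [0, 0, -0.5, 0, 0, 0],
    [0, 0, -0.5, 0, 0, 0],
    [0, 0, 0, 0, 0, 0],
    [0, 0, 0, 0, 0, 0],
    [0, 0, 0, 0, 0, 0]
  ]
}}

```text
t: 20.93
eef_pos: [0.5793, 0.2026, 0.2692]
ee_rot: [-3.141, 0.0, -1.822]
force: [-7.0, -0.4, 15.4]
width: 0.0005
```

Request:
{"method": "move_arm", "body": {
  "deltas": [
    [0, 0, 1, 0, 0, 0],
    [0, 0, 2, 0, 0, 0],
    [0, 0, 2, 0, 0, 0],
    [0, 0, 0, 0, 0, 0],
    [0, 0, 0, 0, 0, 0]
  ]
}}

```text
t: 21.35
eef_pos: [0.5794, 0.2026, 0.2725]
ee_rot: [3.142, 0.0, -1.823]
force: [0.6, 0.2, 2.9]
width: 0.0007
```

Request:
{"method": "move_arm", "body": {
  "deltas": [
    [0, 0, 0.6, 0, 0, 0],
    [0, 0, 0, 0, 0, 0],
    [0, 0, 0, 0, 0, 0],
    [0, 0, 0, 0, 0, 0],
    [0, 0, 0, 0, 0, 0]
  ]
}}

```text
t: 21.77
eef_pos: [0.5793, 0.2026, 0.2732]
ee_rot: [-3.142, 0.0, -1.822]
force: [0.5, 0.0, 1.9]
width: 0.0002
```

Request:
{"method": "move_arm", "body": {
  "deltas": [
    [0, 0, 0.6, 0, 0, 0],
    [0, 0, 0, 0, 0, 0],
    [0, 0, 0, 0, 0, 0],
    [0, 0, 0, 0, 0, 0],
    [0, 0, 0, 0, 0, 0]
  ]
}}

```text
t: 22.18
eef_pos: [0.5793, 0.2026, 0.2738]
ee_rot: [-3.142, 0.0, -1.822]
force: [0.5, 0.4, 2.1]
width: 0.0004
```

Request:
{"method": "move_arm", "body": {
  "deltas": [
    [0, 0, 0.6, 0, 0, 0],
    [0, 0, 0, 0, 0, 0],
    [0, 0, 0, 0, 0, 0],
    [0, 0, 0, 0, 0, 0],
    [0, 0, 0, 0, 0, 0]
  ]
}}

```text
t: 22.6
eef_pos: [0.5793, 0.2026, 0.2745]
ee_rot: [-3.142, 0.0, -1.822]
force: [0.9, 0.5, 2.6]
width: 0.0006
```

Request:
{"method": "move_arm", "body": {
  "deltas": [
    [0, 0, 0.5, 0, 0, 0],
    [0, 0, 0, 0, 0, 0],
    [0, 0, 0, 0, 0, 0],
    [0, 0, 0, 0, 0, 0],
    [0, 0, 0, 0, 0, 0]
  ]
}}

```text
t: 23.02
eef_pos: [0.5793, 0.2026, 0.2749]
ee_rot: [-3.142, -0.0, -1.822]
force: [1.1, 0.2, 1.2]
width: 0.0006
```

Request:
{"method": "move_arm", "body": {
  "deltas": [
    [0, 0, 0.5, 0, 0, 0],
    [0, 0, 0, 0, 0, 0],
    [0, 0, 0, 0, 0, 0],
    [0, 0, 0, 0, 0, 0],
    [0, 0, 0, 0, 0, 0]
  ]
}}

```text
t: 23.43
eef_pos: [0.5793, 0.2026, 0.2754]
ee_rot: [3.141, -0.0, -1.823]
force: [0.5, 0.1, 1.5]
width: 0.0005
```

Request:
{"method": "move_arm", "body": {
  "deltas": [
    [0, 0, 0.5, 0, 0, 0],
    [0, 0, 0, 0, 0, 0],
    [0, 0, 0, 0, 0, 0],
    [0, 0, 0, 0, 0, 0],
    [0, 0, 0, 0, 0, 0]
  ]
}}

```text
t: 23.85
eef_pos: [0.5792, 0.2025, 0.2758]
ee_rot: [3.141, -0.0, -1.823]
force: [0.4, -0.3, 0.3]
width: 0.0002
```

Request:
{"method": "move_arm", "body": {
  "deltas": [
    [0, 0, 10, 0, 0, 0],
    [0, 0, 20, 0, 0, 0],
    [0, 0, 20, 0, 0, 0],
    [0, 0, 25, 0, 0, 0],
    [0, 0, 25, 0, 0, 0]
  ]
}}

```text
t: 24.27
eef_pos: [0.5791, 0.2024, 0.3775]
ee_rot: [3.141, -0.0, -1.822]
force: [1.3, -0.1, -0.5]
width: 0.0002
```

Request:
{"method": "move_arm", "body": {
  "deltas": [
    [-15, 28, 0, 0, 0, 0],
    [-15, 28, 0, 0, 0, 0],
    [-15, 28, 0, 0, 0, 0],
    [-15, 28, 0, 0, 0, 0],
    [0, 0, 0, 0, 0, 0]
  ]
}}

```text
t: 24.68
eef_pos: [0.5174, 0.3182, 0.377]
ee_rot: [-3.141, 0.002, -1.819]
force: [0.5, -0.7, -0.8]
width: 0.0004
```

Request:
{"method": "move_arm", "body": {
  "deltas": [
    [0, 0, 0, 0, 0, 0],
    [0, 0, 0, 0, 0, 0],
    [0, 0, 0, 0, 0, 0],
    [0, 0, 0, 0, 0, 0],
    [0, 0, 0, 0, 0, 0]
  ]
}}

```text
t: 25.1
eef_pos: [0.5198, 0.3138, 0.376]
ee_rot: [-3.142, -0.0, -1.824]
force: [0.2, 0.3, 0.8]
width: 0.0006
```

Run:
```python
from h import *
s=arm.get_state();print(s["eef_pos"],s["force"])
c,x,y="scene",275,185
a=arm.grab_frame(c)[:,:,::-1]; cv2.imwrite("pics/scene9.png",a)
im=cv2.resize(a[y:y+100,x:x+133],None,fx=6,fy=6,interpolation=cv2.INTER_CUBIC)
f=lambda *d: tuple(int(v) for v in ((proj(c,W(P,*d))-(x,y)+.5)*6))
for v in np.arange(6)*.014: cv2.circle(im,f(.01,-.035+v,.107),2,(0,255,0),-1)
cv2.imwrite("pics/a7.png",im)
for n,z in dict(lever_knob=.094,cream_jar_mid=.094,bottle_a_mid=.07,bottle_b_mid=.07,carton_a_mid=.075,tape_roll_mid=.0125).items():
    for r in arm.spot_point(n,c)[:2]: print(n,round(r["score"],2),np.round(r["xy"],1),ray(c,r["xy"],z).round(4), D(ray(c,r["xy"],z)).round(1))
```

```text
[0.51975873 0.3137691  0.37603672] [0.19393197 0.27332533 0.76384939]
lever_knob 0.46 [341.7 231.2] [0.6076 0.1098 0.094 ] [ 5.3 13.3]
cream_jar_mid 0.96 [364.4 259.3] [0.6688 0.177  0.094 ] [47.8 93.7]
bottle_a_mid 0.73 [354.1 189.7] [0.4493 0.1102 0.07  ] [-148.   -25.9]
bottle_b_mid 0.72 [310.5 283.2] [0.7527 0.0728 0.07  ] [155.1  13.8]
bottle_b_mid 0.58 [363.  258.6] [0.6524 0.174  0.07  ] [32.6 86.7]
carton_a_mid 0.75 [380.5 230. ] [0.5617 0.1991 0.075 ] [-61.5  88.3]
carton_a_mid 0.71 [422.8 272.4] [0.6507 0.3122 0.075 ] [ -3.6 220.1]
tape_roll_mid 0.57 [176.9 154.5] [ 0.4239 -0.4298  0.0125] [ -37.6 -555.1]
tape_roll_mid 0.18 [334.8 243.1] [0.5912 0.0968 0.0125] [-7.3 -3.3]
```

View pics/a7.png

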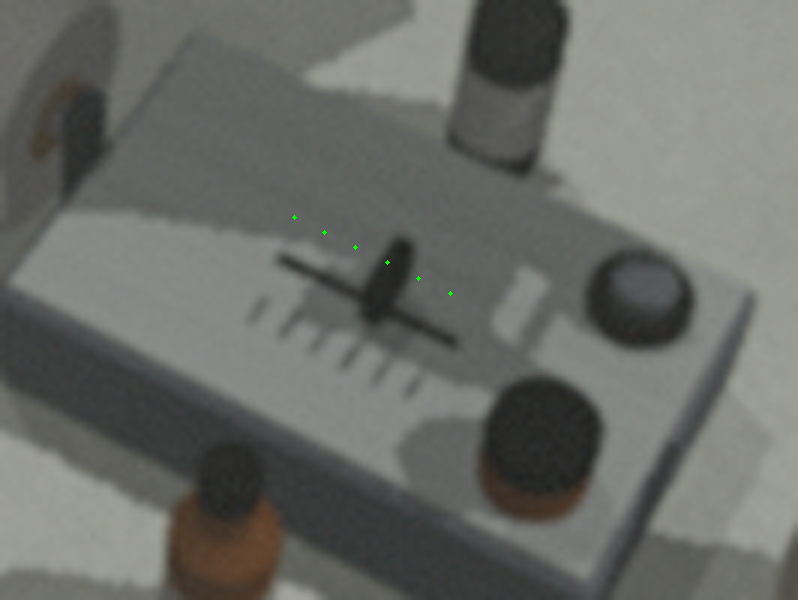

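```bash
python3 -c "
from station import arm; print(arm.job_done())"
```

```text
the job is handed in; nothing more can be done
None
```

I set the lever to the third notch and then pressed and released the run key. The job is handed in at about 25 s of the 54 s allowed; it reports no verdict.

**Lever:** I pushed it home with the outside of the closed fingers until it met a solid stop, about 9 N with no further travel. From the other side I then pushed it through three force humps. The fingers stopped about 5 mm short of where they would meet the knob in the third notch, and I backed them away.

**Run key:** I pressed it to a hard stop, 15 N at about 6.2 mm of travel. Letting it go slowly, I felt it follow the finger back up to where contact had begun. The arm then moved clear.

**Last checks:**
- **Knob:** the final picture shows it at the mark for 0.042 m, the third notch. It looks the same as the picture taken before the key press.
- **Bystanders:** the jar and the near parts of both bottles look unmoved in the picture. The network puts carton A and the tape roll within about 1 cm of their first readings. I did not re-check carton B at the end, but the arm never went near it.
- **Disagreement:** the network's last knob reading was about 6 mm further along (13 mm instead of 7 mm), with a low score of 0.46. Its reading before the key press was 7.2 mm (score 0.51). I went by the picture and the force record.

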